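# Lay a spice jar in the sloped rack and slide both jars home

### The arm

A 7-joint arm with a two-finger parallel gripper is mounted at the origin on a cart in front of the work surface, level with it; the furniture and walls round the work are solid. World frame = base frame: x ahead of the robot, y to its left, z up, the work surface at z = 0. Lengths are in m, angles in rad, forces in N, time in s.
With the tool pointing down it reaches from about 0.4 to 0.9 m from the base axis. Payload 5.6 kg.
Tool frame: the origin (TCP) lies at the very end of the fingers, on their centre line; the grasp point (between the pads) lies 19 mm behind it; z points along the fingers, y is the line along which they close (so a half turn about z gives the same grasp; the last joint's range is limited). The gripper opens to 92 mm and grips with 3 to 60 N. Pads are 20 mm wide; open, the fingers measure 128 mm over their backs; the gripper's body (75 mm by 189 mm) begins 69 mm behind the grasp point.
Start: joints at [1.189, 0.468, -0.012, 1.603, 0.006, 1.071, -0.056], TCP at [0.216, -0.613, 0.215] pointing down, gripper open.
Joint ranges: [-2.53, 2.53], [-0.31, 2.02], [-1.57, 1.55], [0.28, 2.44], [-1.29, 4.43], [0.15, 1.84], [-2.92, 2.92]. Speed limits (rad/s): [2.57, 2.57, 3.14, 3.14, 3.14, 3.14, 3.14].

### API

Orientations are given as a unit quaternion [w, x, y, z].
In Python, from plant import manip gives the robot as it stands.
- The arm moves only by the shell command python3 -m pendant 'ROWS' [OPENING] [FORCE]. ROWS is JSON, a list of rows, each an object with "slide": the shift along the tool's x, y, z in m, a list of three; "angular": the turn, a rotation vector about the tool's x, y, z in rad, a list of three. In form: [{"slide": [tx, ty, tz], "angular": [wx, wy, wz]}, ...]. A call has 1 to 20 rows; each row is the pose to reach, as a shift and turn from the pose commanded when the call began, along the tool's axes at that moment; what a row does not reach only later rows make up. A row lasts 1/12 s, in which the tool goes at most 41.7 mm and 7.16 degrees, less where a joint would pass 70% of its speed; a pose out of reach is approached as far as the arm can. A call with a gripper value outside its range is refused whole. OPENING is the opening, from 0 (shut) to 1 (fully open), set as the call begins (- or left out, the last holds). The fingers move at their own pace and stop on an object; FORCE is the grip in N (left out, the last holds). Time passes only in rows, so rows that repeat a pose let the fingers close. It gives the time, the measured TCP pose, the force, the opening and the grip force at its end, in the units of the state.
- manip.get_obs(): the state, without advancing time (a new reading comes with each control period).
- manip.capture(name): name is "side" or "top" or "wrist"; returns the picture (420x560x3 uint8, red, green, blue); there is no depth.
- manip.calibration(name): a dict with "intrinsics" (3x3 intrinsics, pixels), "distortion" ([k1, k2, p1, p2, k3] as OpenCV has them; the pictures are not rectified), "R" (3x3) and "t" (3): a world point X has camera coordinates R X + t. Camera axes: x right, y down, z forward; pixel columns grow to the right and rows downward; lengths in m; the calibration is good to about 2 mm. A picture is of the moment at which its call begins: read the wrist's pose just before it. calibration takes no time and is no camera call; for the wrist camera it gives the pose at the moment of the call.
- manip.job_done(): hands the job in; it is judged then, once.
The state is a dict: "clock": time; "joint_pos": joint angles; "qd": joint speeds; "joint_torque": joint torques, N m; "tcp_pos": TCP position; "orientation": TCP orientation; "wrist_force": force on the tool from outside, world axes, zero at the start; "torque": the same for the moment, N m; "grip_width": finger opening in m; "grip_force": force on a finger pad.
Only numpy, scipy, OpenCV 4.12 (cv2) and the standard library are available. Lean on these libraries where they do the work, as an engineer would, in place of code of your own. Each camera call takes 0.05 s, during which the arm holds its last target. There are 200 camera calls.

### The job

Put the spices away. Lay the black-capped spice jar that stands on the worktop into the empty lane of the sloped wooden rack, base downhill and cap uphill, and let it go in the open upper part of the lane, because the shelf over the low end leaves no room for a hand round its body; then take it again and slide it down until its base rests against the back stop. Also slide home the jar that was left part-way down its lane, and leave the jar already stored, the salt shaker and the green cup where they are.

Things in the scene. Friction and masses are not known exactly. Their poses are not given: they have to be found in the camera images.
- rack: Fixed light-wood spice rack, 250 mm long, 222 mm wide. Origin on the worktop under its middle; z up, x level from the high open end to the low end. A flat shelf with closed cheeks covers only the low end: x +44 to +126 mm, all the width, underside z 93 mm, top 102 mm; on it a teaspoon 10 mm high and, at its low-end edge, a wire rail up to z 117 mm. The rest is open above.
- tray: The rack's fixed tray, sloping 20 degrees. Origin: floor line of the middle lane at the back stop's face; x down the slope along the lanes (-x is uphill), z square to the tray, y across. Three V lanes with floor lines at y -66, 0, +66 mm run from the stop (x 0) up to x -228; sides rise 15 degrees to ridges and rails 9 to 10 mm high. y +66 is empty, 0 holds the stored jar, -66 the part-way jar.
- empty_home (a point): Where the centre of the jar's underside is when home in the empty lane: tray x 0, y +66, z 21 mm (a lying jar's axis is 21 mm above its lane's floor line). Home, the cap end is at tray x -105. The shelf covers a jar at home, 9 mm above it, but for its last 22 mm (top side) to 36 mm (underside). A lying jar does not slide by itself: about 1 N pushes it (friction about 0.6).
- halfway_home (a point): The same point of the part-way jar's lane: tray x 0, y -66, z 21 mm.
- jar: The spice jar standing upright on the worktop: round, 41 mm across, 105 mm tall, 110 g, its top 21 mm a black cap of 40 mm. Origin at the centre of its underside, z along its axis towards the cap.
- jar_cap (a point): Centre of that jar's cap end, 105 mm from its base.
- halfway_jar: The like spice jar (41 mm across, 105 mm long, 110 g) lying part-way down lane y = -66 of the tray, cap uphill, its base about 66 mm short of the back stop. Origin at the centre of its underside, z towards the cap.
- halfway_jar_cap (a point): Centre of the part-way jar's cap end, 105 mm from its base.
- stored_jar: The like spice jar already home in the middle lane. Origin at the centre of its underside, z towards the cap. Leave it.
- salt_shaker: Glass salt shaker with a grey domed top, 44 mm across, 90 mm tall, standing on the worktop; origin at the centre of its underside. A bystander.
- espresso_cup: Small green and white cup, 64 mm across and 48 mm high, with its handle 89 mm over all, standing on the worktop; origin at the centre of its underside. A bystander.
There are look-alikes about, which are no part of the job. Leave any red look-alike of the jar alone. What is shaped like the halfway_jar but turquoise is not meant.

How it is judged:
By the outcome, as a careful person would: the job done as asked, in the order asked, and still so for the second after the job is handed in, with the robot touching nothing.
It also fails if it takes over 54 s, if anything falls off the work surface, if the arm or the gripper's body presses on something with over 40 N, if the wrist force passes 120 N, or if a joint passes its speed limit or range.

## Working session

There is one attempt and no reset: what is moved stays moved. The work goes in short steps, Python scripts to look and compute and a shell command to move; the robot and the scene stay as the last step left them, time stands still between calls to the robot, and variables do not carry over. Pictures are saved under pics/ and viewed, at most 10 in all, crops included, and the job is handed in when it is done.

```bash
mkdir -p pics
cat > h.py <<'E'
import numpy as np, cv2
from plant import manip
from scipy.spatial.transform import Rotation as R
def ray(name,uv,cal=None):
    c=cal or manip.calibration(name)
    K=np.array(c["intrinsics"]);d=np.array(c["distortion"]);Rm=np.array(c["R"]);t=np.array(c["t"])
    p=cv2.undistortPoints(np.array(uv,float).reshape(-1,1,2),K,d).reshape(-1,2)
    D=np.c_[p,np.ones(len(p))]@Rm
    return -Rm.T@t, D/np.linalg.norm(D,axis=1,keepdims=True)
def onz(name,uv,z,cal=None):
    o,D=ray(name,uv,cal); return o+D*((z-o[2])/D[:,2])[:,None]
def proj(name,P,cal=None):
    c=cal or manip.calibration(name)
    return cv2.projectPoints(np.array(P,float).reshape(-1,1,3),cv2.Rodrigues(np.array(c["R"]))[0],np.array(c["t"]),np.array(c["intrinsics"]),np.array(c["distortion"]))[0].reshape(-1,2)
def tri(n1,u1,n2,u2):
    o1,d1=ray(n1,[u1]);o2,d2=ray(n2,[u2]);d1=d1[0];d2=d2[0]
    s=np.linalg.lstsq(np.c_[d1,-d2],o2-o1,rcond=None)[0]
    a=o1+s[0]*d1;b=o2+s[1]*d2
    return (a+b)/2,np.linalg.norm(a-b)
def tcpR():
    q=manip.get_obs()["orientation"]; return R.from_quat([q[1],q[2],q[3],q[0]]).as_matrix()
E
python3 - <<'E'
from h import *
for n in("top","side"):
    im=manip.capture(n); cv2.imwrite(f"pics/{n}0.png",cv2.cvtColor(im,cv2.COLOR_RGB2BGR))
    c=manip.calibration(n); print(n,-np.array(c["R"]).T@c["t"],np.array(c["R"])[2])
o=manip.get_obs();print(o["clock"],o["tcp_pos"],tcpR().round(3).tolist())
E
```

```text
top [ 3.03140246e-01 -4.83574778e-04  1.32878697e+00] [ 0.12021208 -0.00827717 -0.99271373]
side [0.08905584 0.87474695 0.43433978] [ 0.35367976 -0.8657281  -0.3541546 ]
0.1 [ 0.21580253 -0.6125835   0.21373916] [[0.943, 0.332, -0.001], [0.332, -0.943, 0.001], [-0.0, -0.002, -1.0]]
```

View pics/top0.png

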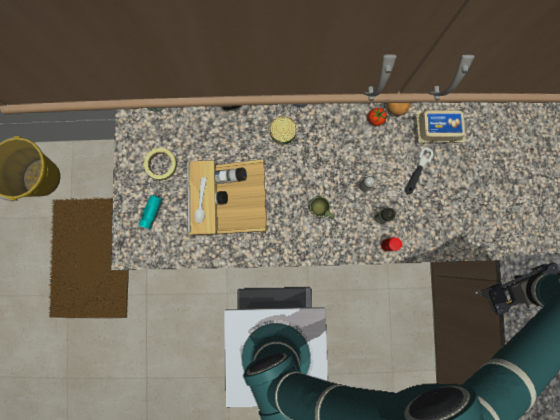

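View pics/side0.png

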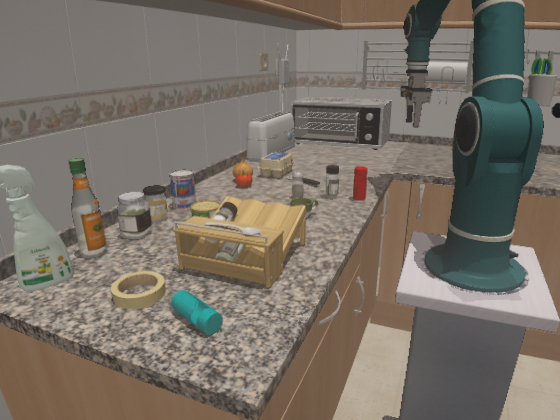

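Top view: rack at (190–265, 160–235) with its shelf on the left (world +y), the part-way jar at (230,174), stored jar's cap at (222,198), and the empty lane near row 220. The standing black-capped jar is at about (386,214), the shaker at (368,183), the cup at (320,206) and the red look-alike at (392,244). The side view agrees. I'll enlarge these areas to measure.

Run:
```python
import cv2
im=cv2.imread("pics/top0.png")
a=cv2.resize(im[150:245,180:280],None,fx=6,fy=6,interpolation=cv2.INTER_CUBIC)
cv2.imwrite("pics/c1.png",a)
s=cv2.imread("pics/side0.png")
b=cv2.resize(s[150:285,170:370],None,fx=4,fy=4,interpolation=cv2.INTER_CUBIC)
cv2.imwrite("pics/c2.png",b)
```

```text
(no output)
```

View pics/c1.png

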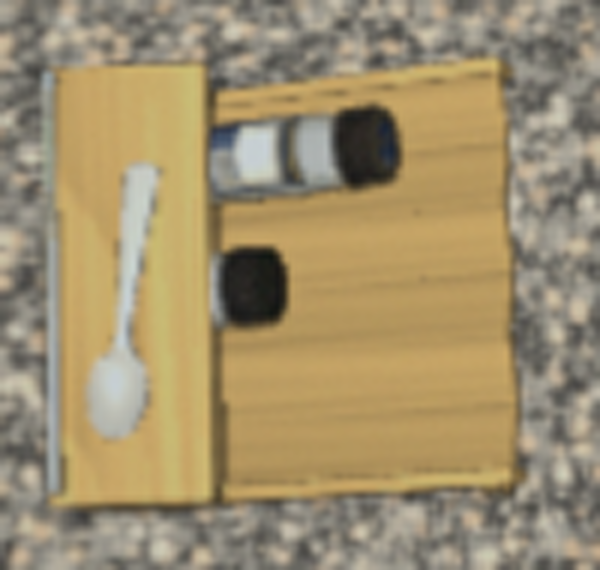

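View pics/c2.png

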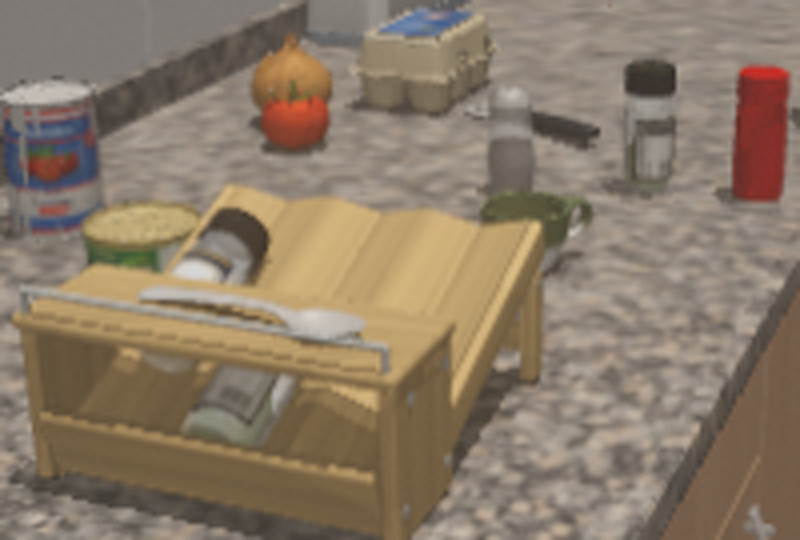

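Crop 1 shows the shelf-top corners at about (53,66), (207,66), (215,503), (52,505) in crop pixels, the part-way cap ending at about (400,145), and the stored cap ending at (287,285). Crop 2 shows the near lane empty, the standing jar's cap at (650,78), and the shaker and the red can on either side of it.

Run:
```python
from h import *
im=cv2.imread("pics/top0.png");hsv=cv2.cvtColor(im,cv2.COLOR_BGR2HSV)
sh=np.array([(53,66),(207,66),(215,503),(52,505)])/6+[180,150]-.42
C=onz("top",sh,.102);print("shelf",C.round(4).tolist())
print("sizes",np.linalg.norm(C[0]-C[1]),np.linalg.norm(C[1]-C[2]),np.linalg.norm(C[3]-C[2]),np.linalg.norm(C[0]-C[3]))
d=(C[3]-C[0])+(C[2]-C[1]);ax=np.arctan2(d[1],d[0]);print("width dir deg",np.degrees(ax))
hx=np.array([-d[1],d[0],0]);hx/=np.linalg.norm(hx);hx*=np.sign(hx[1])
o=C.mean(0)-hx*.085;print("rack o",o,"x",hx)
# high end corners (z~.103 rails) 
print("high end",onz("top",np.array([(505,62),(517,482)])/6+[180,150]-.42,.103).round(4).tolist())
dark=(hsv[...,2]<60).astype(np.uint8)
def blob(m,x0,x1,y0,y1):
    mm=np.zeros_like(m);mm[y0:y1,x0:x1]=m[y0:y1,x0:x1]
    n,l,s,c=cv2.connectedComponentsWithStats(mm);i=1+np.argmax(s[1:,4]);return c[i],s[i]
for nm,b,z in(("jarcap",(372,400,200,228),.10),("halfcap",(232,248,162,186),.11),("storcap",(214,230,188,206),.075)):
    c,s=blob(dark,*b);print(nm,c,s,onz("top",[c],z).round(4))
S=cv2.imread("pics/side0.png");hs=cv2.cvtColor(S,cv2.COLOR_BGR2HSV)
c2,s2=blob((hs[...,2]<70).astype(np.uint8),322,345,160,178);print("side cap",c2,s2)
c1,_=blob(dark,372,400,200,228);print("tri jarcap",tri("top",c1,"side",c2))
print("shaker",onz("top",[(368,181)],.085),"red",onz("top",[(394,243)],.1),"cup",onz("top",[(319,206)],.048))
```

```text
shelf [[0.6066, 0.2491, 0.102], [0.6045, 0.1712, 0.102], [0.3844, 0.1687, 0.102], [0.3853, 0.2493, 0.102]]
sizes 0.07786070219932506 0.22003205616656135 0.08057359556481522 0.22124929896585452
width dir deg -179.7073960154052
rack o [0.49563057 0.12459281 0.102     ] x [-0.00510688  0.99998696 -0.        ]
high end [[0.6025, 0.0212, 0.103], [0.3911, 0.0199, 0.103]]
jarcap [386.99275362 213.92028986] [380 208  15  13 138] [[ 0.43   -0.3436  0.1   ]]
halfcap [240.40384615 173.91346154] [236 168  10  13 104] [[0.5597 0.0917 0.11  ]]
storcap [221.60185185 197.33333333] [217 192  10  12 108] [[0.4958 0.1527 0.075 ]]
side cap [332.5        169.67948718] [327 166  12   8  78]
tri jarcap (array([ 0.43001465, -0.34563562,  0.09326284]), np.float64(0.0013426999059069455))
shaker [[ 0.53396443 -0.2950631   0.085     ]] red [[ 0.34262591 -0.35983353  0.1       ]] cup [[ 0.46537022 -0.14629808  0.048     ]]
```

```bash
cat >> h.py <<'E'
def tool(tilt,yaw=0.0):
    # tilt deg: >0 fingers point to -y, <0 to +y ; closing line world x (turned by yaw deg)
    a=np.radians(tilt);z=np.array([0,-np.sin(a),-np.cos(a)]);y=np.array([1.,0,0])
    return R.from_euler('z',yaw,degrees=True).as_matrix()@np.c_[np.cross(y,z),y,z]
def rows(*targets):
    o=manip.get_obs();p=np.array(o["tcp_pos"]);M=tcpR()
    for P,T in targets:
        print("slide",(M.T@(np.array(P)-p)).round(4).tolist(),"ang",R.from_matrix(M.T@T).as_rotvec().round(4).tolist())
E
python3 - <<'E'
from h import *
T=tool(45)
rows(([.38,-.24,.30],T),([.430,-.255,.1545],T))
E
```

```text
slide [0.2787, -0.297, -0.0858] ang [-0.4839, -0.6824, -1.1643]
slide [0.3209, -0.266, 0.0596] ang [-0.4839, -0.6824, -1.1643]
```

```bash
python3 -m pendant '[{"slide":[0.28,-0.297,-0.086],"angular":[-0.484,-0.682,-1.164]},{"slide":[0.28,-0.297,-0.086],"angular":[-0.484,-0.682,-1.164]},{"slide":[0.28,-0.297,-0.086],"angular":[-0.484,-0.682,-1.164]},{"slide":[0.28,-0.297,-0.086],"angular":[-0.484,-0.682,-1.164]},{"slide":[0.28,-0.297,-0.086],"angular":[-0.484,-0.682,-1.164]},{"slide":[0.28,-0.297,-0.086],"angular":[-0.484,-0.682,-1.164]},{"slide":[0.28,-0.297,-0.086],"angular":[-0.484,-0.682,-1.164]},{"slide":[0.28,-0.297,-0.086],"angular":[-0.484,-0.682,-1.164]},{"slide":[0.28,-0.297,-0.086],"angular":[-0.484,-0.682,-1.164]},{"slide":[0.28,-0.297,-0.086],"angular":[-0.484,-0.682,-1.164]},{"slide":[0.28,-0.297,-0.086],"angular":[-0.484,-0.682,-1.164]},{"slide":[0.28,-0.297,-0.086],"angular":[-0.484,-0.682,-1.164]},{"slide":[0.28,-0.297,-0.086],"angular":[-0.484,-0.682,-1.164]},{"slide":[0.28,-0.297,-0.086],"angular":[-0.484,-0.682,-1.164]},{"slide":[0.28,-0.297,-0.086],"angular":[-0.484,-0.682,-1.164]}]' 0.65
python3 - <<'E'
from h import *
print(tcpR().round(3).tolist(),manip.get_obs()["joint_pos"])
rows(([.430,-.255,.1545],tool(45)))
E
```

```text
clock: 1.35
tcp_pos: [0.3813, -0.2405, 0.3007]
orientation: [0.271, 0.654, 0.652, -0.27]
wrist_force: [0.8, -1.4, -0.6]
grip_width: 0.0598
grip_force: 0.0
[[0.004, 1.0, -0.001], [0.707, -0.003, -0.707], [-0.707, 0.002, -0.707]] [ 0.39022869  0.04644923 -0.4637922   2.19647641  0.89612147  1.17338509
 -0.56045911]
slide [0.0934, 0.0484, 0.1135] ang [-0.0007, 0.0005, -0.0036]
```

Reached exactly. Go to pre-grasp and take a wrist look to refine the jar position.

```bash
python3 -m pendant '[{"slide":[0.093,0.048,0.113],"angular":[0,0,0]},{"slide":[0.093,0.048,0.113],"angular":[0,0,0]},{"slide":[0.093,0.048,0.113],"angular":[0,0,0]},{"slide":[0.093,0.048,0.113],"angular":[0,0,0]},{"slide":[0.093,0.048,0.113],"angular":[0,0,0]},{"slide":[0.093,0.048,0.113],"angular":[0,0,0]}]'
python3 - <<'E'
from h import *
cal=manip.calibration("wrist");im=manip.capture("wrist")
print(-np.array(cal["R"]).T@cal["t"])
b=cv2.cvtColor(im,cv2.COLOR_RGB2BGR)
for x,y,z in [(.43,-.3445,.105),(.43,-.3445,0),(.43,-.3445,.084)]:
    p=proj("wrist",[[x,y,z]],cal)[0];print(p);cv2.drawMarker(b,tuple(int(v) for v in p),(255,0,255),0,12)
cv2.imwrite("pics/w1.png",b)
print(tcpR().round(3).tolist());rows(([.430,-.347,.0626],tool(45)))
E
```

```text
clock: 1.85
tcp_pos: [0.4286, -0.255, 0.154]
orientation: [0.27, 0.654, 0.653, -0.272]
wrist_force: [0.2, 0.0, 0.1]
grip_width: 0.0594
grip_force: 0.0
[ 0.42884861 -0.07808848  0.21712642]
[282.21479973 242.50267029]
[282.12523622 146.72452858]
[282.19507822 220.75983539]
[[0.002, 1.0, -0.001], [0.706, -0.002, -0.708], [-0.708, 0.001, -0.706]]
slide [0.0008, 0.0008, 0.1309] ang [-0.001, 0.0015, -0.0022]
```

View pics/w1.png

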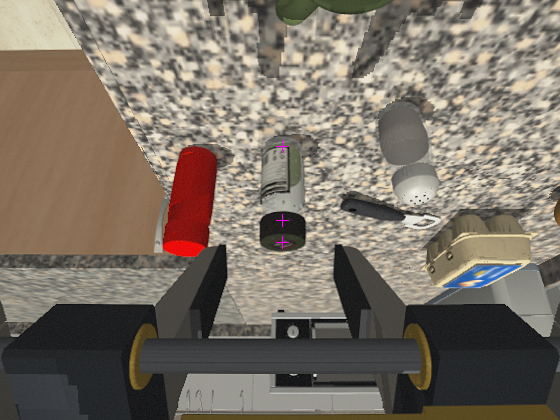

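The wrist view shows the jar between the fingers, with cap and base markers on it at (282,242) and (282,147), clear of the red can at (190,200) and the shaker at (410,150). Advancing along the tool axis.

```bash
python3 -m pendant '[{"slide":[0,0.001,0.035],"angular":[0,0,0]},{"slide":[0,0.001,0.07],"angular":[0,0,0]},{"slide":[0,0.001,0.105],"angular":[0,0,0]},{"slide":[0,0.001,0.12],"angular":[0,0,0]},{"slide":[0,0.001,0.131],"angular":[0,0,0]},{"slide":[0,0.001,0.131],"angular":[0,0,0]}]'
python3 -m pendant '[{"slide":[0,0,0],"angular":[0,0,0]},{"slide":[0,0,0],"angular":[0,0,0]},{"slide":[0,0,0],"angular":[0,0,0]},{"slide":[0,0,0],"angular":[0,0,0]},{"slide":[0,0,0],"angular":[0,0,0]},{"slide":[0,0,0],"angular":[0,0,0]}]' 0.3 25
python3 - <<'E'
from h import *
M=tcpR();print(M.T@[0,0,.10])
E
```

```text
clock: 2.4
tcp_pos: [0.4301, -0.3495, 0.0644]
orientation: [0.272, 0.655, 0.651, -0.271]
wrist_force: [0.0, -0.3, 0.5]
grip_width: 0.0597
grip_force: 0.0
clock: 2.9
tcp_pos: [0.4315, -0.3472, 0.0641]
orientation: [0.273, 0.653, 0.652, -0.271]
wrist_force: [-0.2, 2.2, 8.1]
grip_width: 0.0401
grip_force: 24.9
[-0.07099687  0.00027236 -0.0704228 ]
```

```bash
python3 -m pendant '[{"slide":[-0.014,0,-0.014],"angular":[0,0,0]},{"slide":[-0.036,0,-0.036],"angular":[0,0,0]},{"slide":[-0.062,0,-0.062],"angular":[0,0,0]},{"slide":[-0.088,0,-0.088],"angular":[0,0,0]},{"slide":[-0.11,0,-0.11],"angular":[0,0,0]},{"slide":[-0.11,0,-0.11],"angular":[0,0,0]}]'
cat >> h.py <<'E'
def tray(x,y,n):
    c,s=np.cos(np.radians(20)),np.sin(np.radians(20))
    X=.108+x*c+n*s
    return np.array([.4957-y,.1246+X,.0165-x*s+n*c])
def tip(x,y,n,T): return tray(x,y,n)+.019*T[:,2]
E
python3 - <<'E'
from h import *
T=tool(-25)
a=tip(-.1776,.066,.0317+.06,T);b=tip(-.1776,.066,.0317,T);print(a,b)
rows((a,T),(b,T))
for n in("side",):
    im=manip.capture(n); cv2.imwrite("pics/s1.png",cv2.resize(cv2.cvtColor(im,cv2.COLOR_RGB2BGR)[60:260,220:440],None,fx=3,fy=3))
E
```

```text
clock: 3.4
tcp_pos: [0.4334, -0.347, 0.2245]
orientation: [0.276, 0.654, 0.651, -0.269]
wrist_force: [0.6, -0.2, -2.3]
grip_width: 0.0401
grip_force: 24.9
[0.4297     0.10510358 0.14619274] [0.4297     0.08458238 0.08981119]
slide [0.3736, -0.0041, -0.2663] ang [0.0116, 1.2269, -0.001]
slide [0.3993, -0.0047, -0.2121] ang [0.0116, 1.2269, -0.001]
```

View pics/s1.png

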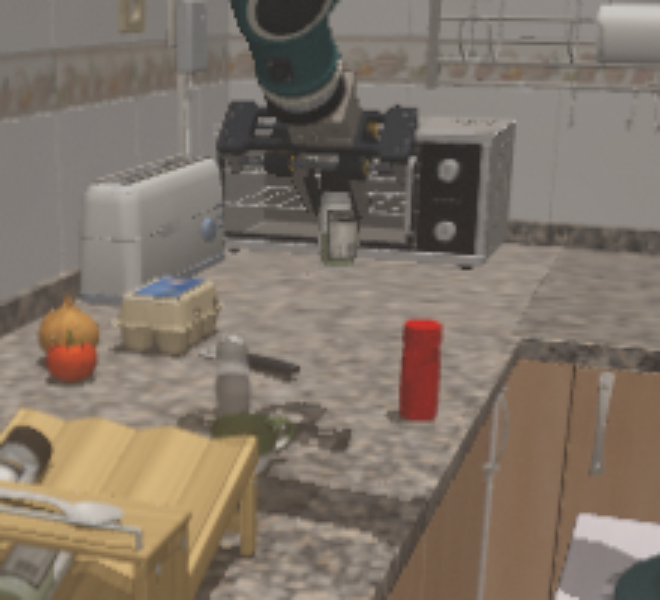

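The jar is held upright at crop (340,230), with everything else undisturbed. Swinging it over the lane, staying high.

```bash
python3 -m pendant '[{"slide":[0.336,-0.004,-0.304],"angular":[0.012,1.227,-0.001]},{"slide":[0.336,-0.004,-0.304],"angular":[0.012,1.227,-0.001]},{"slide":[0.336,-0.004,-0.304],"angular":[0.012,1.227,-0.001]},{"slide":[0.336,-0.004,-0.304],"angular":[0.012,1.227,-0.001]},{"slide":[0.336,-0.004,-0.304],"angular":[0.012,1.227,-0.001]},{"slide":[0.336,-0.004,-0.304],"angular":[0.012,1.227,-0.001]},{"slide":[0.336,-0.004,-0.304],"angular":[0.012,1.227,-0.001]},{"slide":[0.336,-0.004,-0.304],"angular":[0.012,1.227,-0.001]},{"slide":[0.336,-0.004,-0.304],"angular":[0.012,1.227,-0.001]},{"slide":[0.336,-0.004,-0.304],"angular":[0.012,1.227,-0.001]},{"slide":[0.336,-0.004,-0.304],"angular":[0.012,1.227,-0.001]},{"slide":[0.336,-0.004,-0.304],"angular":[0.012,1.227,-0.001]},{"slide":[0.336,-0.004,-0.304],"angular":[0.012,1.227,-0.001]},{"slide":[0.336,-0.004,-0.304],"angular":[0.012,1.227,-0.001]},{"slide":[0.336,-0.004,-0.304],"angular":[0.012,1.227,-0.001]}]'
python3 - <<'E'
from h import *
print(tcpR().round(3).tolist(),manip.get_obs()["joint_pos"].round(2))
T=tool(-25)
rows((tip(-.1776,.066,.0317+.03,T),T),(tip(-.1776,.066,.0317,T),T))
E
```

```text
clock: 4.7
tcp_pos: [0.4264, 0.1049, 0.1943]
orientation: [-0.158, 0.692, 0.688, 0.151]
wrist_force: [-0.1, -1.1, -1.5]
grip_width: 0.0402
grip_force: 24.9
[[0.007, 1.0, -0.009], [0.905, -0.002, 0.426], [0.426, -0.011, -0.905]] [ 0.67  0.26 -0.74  2.13 -0.36  0.84  0.19]
slide [-0.0416, 0.0042, 0.0647] ang [-0.0093, -0.0035, -0.0068]
slide [-0.0628, 0.0045, 0.0858] ang [-0.0093, -0.0035, -0.0068]
```

```bash
python3 -m pendant '[{"slide":[-0.02,0.004,0.032],"angular":[-0.009,-0.003,-0.007]},{"slide":[-0.042,0.004,0.065],"angular":[-0.009,-0.003,-0.007]},{"slide":[-0.05,0.004,0.073],"angular":[-0.009,-0.003,-0.007]},{"slide":[-0.056,0.004,0.079],"angular":[-0.009,-0.003,-0.007]},{"slide":[-0.056,0.004,0.079],"angular":[-0.009,-0.003,-0.007]}]'
python3 - <<'E'
from h import *
T=tool(-25)
rows((tip(-.1776,.066,.0317,T),T))
im=manip.capture("side"); cv2.imwrite("pics/s2.png",cv2.resize(cv2.cvtColor(im,cv2.COLOR_RGB2BGR)[110:290,170:370],None,fx=3.3,fy=3.3,interpolation=cv2.INTER_CUBIC))
E
```

```text
clock: 5.12
tcp_pos: [0.4293, 0.088, 0.0988]
orientation: [-0.154, 0.69, 0.69, 0.153]
wrist_force: [-1.2, 0.4, -1.1]
grip_width: 0.0402
grip_force: 24.9
slide [-0.0069, 0.0004, 0.0067] ang [-0.0011, -0.0018, -0.001]
```

View pics/s2.png

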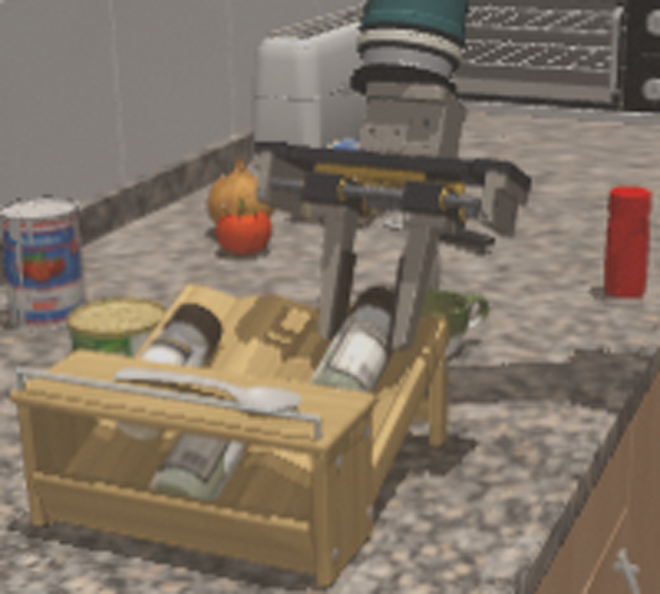

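The jar hangs over the near empty lane, parallel to it, cap uphill and base by crop (340,370) clear of the shelf. Lower it gently, watching the force.

```bash
python3 -m pendant '[{"slide":[-0.003,0,0.003],"angular":[0,0,0]},{"slide":[-0.005,0,0.005],"angular":[0,0,0]},{"slide":[-0.005,0,0.005],"angular":[0,0,0]}]'
```

```text
clock: 5.42
tcp_pos: [0.4304, 0.086, 0.0934]
orientation: [-0.152, 0.69, 0.691, 0.154]
wrist_force: [-0.7, 0.6, -0.8]
grip_width: 0.04
grip_force: 24.9
```

```bash
python3 -m pendant '[{"slide":[-0.001,0,0.001],"angular":[0,0,0]},{"slide":[-0.002,0,0.002],"angular":[0,0,0]},{"slide":[-0.002,0,0.002],"angular":[0,0,0]}]'
```

```text
clock: 5.67
tcp_pos: [0.4315, 0.0867, 0.0925]
orientation: [-0.153, 0.689, 0.691, 0.155]
wrist_force: [-0.9, 0.4, 16.6]
grip_width: 0.0403
grip_force: 25.1
```

```bash
python3 -m pendant '[{"slide":[0.0005,0,-0.0005],"angular":[0,0,0]},{"slide":[0.0005,0,-0.0005],"angular":[0,0,0]},{"slide":[0.001,0,-0.001],"angular":[0,0,0]},{"slide":[0.001,0,-0.001],"angular":[0,0,0]},{"slide":[0.001,0,-0.001],"angular":[0,0,0]},{"slide":[0.001,0,-0.001],"angular":[0,0,0]}]' 0.65
python3 - <<'E'
from h import *
print(tcpR()[:,2])
im=manip.capture("side"); cv2.imwrite("pics/s3.png",cv2.resize(cv2.cvtColor(im,cv2.COLOR_RGB2BGR)[170:290,230:350],None,fx=5,fy=5,interpolation=cv2.INTER_CUBIC))
E
```

```text
clock: 6.17
tcp_pos: [0.4295, 0.0858, 0.0914]
orientation: [-0.153, 0.69, 0.691, 0.154]
wrist_force: [0.5, -0.5, -0.1]
grip_width: 0.0597
grip_force: 0.0
[ 9.76467002e-05  4.23481683e-01 -9.05904661e-01]
```

View pics/s3.png

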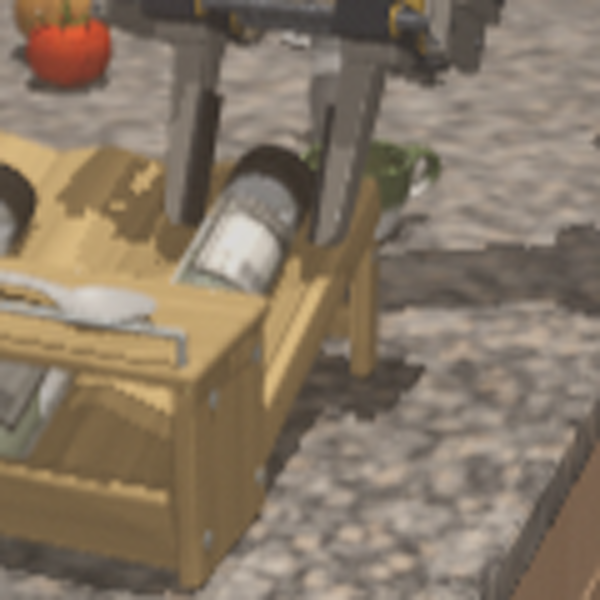

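The jar lies in the lane, cap uphill, with the fingers open either side at crop (195,150) and (345,160). Next: retreat, turn the tool upright and regrasp nearer the cap.

Run:
```python
from h import *
o=manip.get_obs();M=tcpR();G=np.array(o["tcp_pos"])-.019*M[:,2]
d=G-tray(0,.066,0);c,s=np.cos(np.radians(20)),np.sin(np.radians(20))
gx=d[1]*c-d[2]*s; gn=d[1]*s+d[2]*c; print("G tray",gx,gn,"base",gx+.0776)
b=gx+.0776; T=tool(0)
up=np.array(o["tcp_pos"])+[0,-.03,.06]
rows((up,T),(tip(b-.098,.066,.036,T)+[0,0,.06],T),(tip(b-.098,.066,.0345,T),T));print(tip(b-.098,.066,.0345,T))
```

```text
G tray -0.17700484011643167 0.033562150308904054 base -0.09940484011643166
slide [-0.0018, 0.0, -0.0671] ang [0.0004, -0.4373, 0.0014]
slide [0.0047, 0.0002, -0.0723] ang [0.0004, -0.4373, 0.0014]
slide [-0.0218, 0.0002, -0.0169] ang [0.0004, -0.4373, 0.0014]
[0.4297     0.05889982 0.09743583]
```

```bash
python3 -m pendant '[{"slide":[0,0,-0.03],"angular":[0,0,0]},{"slide":[0,0,-0.07],"angular":[0,0,0]},{"slide":[0.005,0,-0.072],"angular":[0,-0.12,0]},{"slide":[0.005,0,-0.072],"angular":[0,-0.24,0]},{"slide":[0.005,0,-0.072],"angular":[0,-0.36,0]},{"slide":[0.005,0,-0.072],"angular":[0,-0.437,0.001]},{"slide":[0.005,0,-0.072],"angular":[0,-0.437,0.001]},{"slide":[-0.009,0,-0.044],"angular":[0,-0.437,0.001]},{"slide":[-0.018,0,-0.025],"angular":[0,-0.437,0.001]},{"slide":[-0.0215,0,-0.0175],"angular":[0,-0.437,0.001]},{"slide":[-0.0215,0,-0.0175],"angular":[0,-0.437,0.001]}]'
python3 -m pendant '[{"slide":[0,0,0],"angular":[0,0,0]},{"slide":[0,0,0],"angular":[0,0,0]},{"slide":[0,0,0],"angular":[0,0,0]},{"slide":[0,0,0],"angular":[0,0,0]},{"slide":[0,0,0],"angular":[0,0,0]}]' 0.3 15
python3 - <<'E'
from h import *
print(tcpR().round(3).tolist()); M=tcpR()
c,s=np.cos(np.radians(20)),np.sin(np.radians(20))
print("down-lane dir in tool",M.T@[0,c,-s])
E
```

```text
clock: 7.13
tcp_pos: [0.4278, 0.0581, 0.0963]
orientation: [-0.002, 0.707, 0.707, -0.001]
wrist_force: [0.6, 0.4, 0.9]
grip_width: 0.0599
grip_force: 0.0
clock: 7.55
tcp_pos: [0.4308, 0.0589, 0.0992]
orientation: [0.001, 0.707, 0.707, 0.001]
wrist_force: [0.9, -0.3, 4.1]
grip_width: 0.0403
grip_force: 15.0
[[-0.0, 1.0, 0.003], [1.0, 0.0, 0.0], [0.0, 0.003, -1.0]]
down-lane dir in tool [ 0.93954408 -0.00115724  0.34242604]
```

```bash
python3 -m pendant '[{"slide":[0.009,0,0.0033],"angular":[0,0,0]},{"slide":[0.019,0,0.0069],"angular":[0,0,0]},{"slide":[0.028,0,0.0102],"angular":[0,0,0]},{"slide":[0.038,0,0.0138],"angular":[0,0,0]},{"slide":[0.047,0,0.0171],"angular":[0,0,0]}]'
python3 -m pendant '[{"slide":[0.009,0,0.0033],"angular":[0,0,0]},{"slide":[0.019,0,0.0069],"angular":[0,0,0]},{"slide":[0.028,0,0.0102],"angular":[0,0,0]},{"slide":[0.036,0,0.0131],"angular":[0,0,0]},{"slide":[0.039,0,0.0142],"angular":[0,0,0]},{"slide":[0.039,0,0.0142],"angular":[0,0,0]}]'
```

```text
clock: 7.97
tcp_pos: [0.4306, 0.1064, 0.0818]
orientation: [0.001, 0.707, 0.707, 0.001]
wrist_force: [1.4, -0.7, 4.9]
grip_width: 0.04
grip_force: 15.0
clock: 8.47
tcp_pos: [0.4301, 0.1464, 0.0672]
orientation: [0.0, 0.707, 0.708, 0.001]
wrist_force: [0.1, 3.6, 2.4]
grip_width: 0.0405
grip_force: 15.0
```

```bash
python3 -m pendant '[{"slide":[0.002,0,0.0007],"angular":[0,0,0]},{"slide":[0.004,0,0.0015],"angular":[0,0,0]},{"slide":[0.004,0,0.0015],"angular":[0,0,0]}]'
```

```text
clock: 8.72
tcp_pos: [0.4305, 0.1487, 0.0661]
orientation: [0.001, 0.707, 0.707, 0.001]
wrist_force: [0.9, -0.3, 6.5]
grip_width: 0.0404
grip_force: 15.0
```

```bash
python3 -m pendant '[{"slide":[0.002,0,0.0007],"angular":[0,0,0]},{"slide":[0.003,0,0.001],"angular":[0,0,0]},{"slide":[0.003,0,0.001],"angular":[0,0,0]}]'
```

```text
clock: 8.97
tcp_pos: [0.4305, 0.1514, 0.0651]
orientation: [0.001, 0.707, 0.707, 0.001]
wrist_force: [0.4, -1.0, 7.0]
grip_width: 0.0402
grip_force: 15.0
```

```bash
python3 -m pendant '[{"slide":[0.002,0,0.0007],"angular":[0,0,0]},{"slide":[0.002,0,0.0007],"angular":[0,0,0]}]'
```

```text
clock: 9.13
tcp_pos: [0.4305, 0.1529, 0.0646]
orientation: [0.001, 0.707, 0.707, 0.0]
wrist_force: [1.7, -2.6, 9.7]
grip_width: 0.0401
grip_force: 15.0
```

```bash
python3 -m pendant '[{"slide":[0.001,0,0.0002],"angular":[0,0,0]},{"slide":[0.002,0,0.0005],"angular":[0,0,0]},{"slide":[0.002,0,0.0005],"angular":[0,0,0]}]'
```

```text
clock: 9.38
tcp_pos: [0.4306, 0.153, 0.0645]
orientation: [0.002, 0.708, 0.706, -0.001]
wrist_force: [-0.3, -6.4, 17.7]
grip_width: 0.0403
grip_force: 15.0
```

```bash
python3 -m pendant '[{"slide":[0.001,0,0.0002],"angular":[0,0,0]},{"slide":[0.002,0,0.0005],"angular":[0,0,0]},{"slide":[0.002,0,0.0005],"angular":[0,0,0]}]'
```

```text
clock: 9.63
tcp_pos: [0.4305, 0.1537, 0.064]
orientation: [0.003, 0.708, 0.706, -0.002]
wrist_force: [0.0, -10.2, 17.8]
grip_width: 0.0402
grip_force: 15.0
```

Contact with the stop. Open slightly (clear of the stored cap), lift, and check cap ends from above.

```bash
python3 -m pendant '[{"slide":[0,0,0],"angular":[0,0,0]},{"slide":[0,0,0],"angular":[0,0,0]},{"slide":[0,0,0],"angular":[0,0,0]},{"slide":[0,0,-0.01],"angular":[0,0,0]},{"slide":[0,0,-0.03],"angular":[0,0,0]},{"slide":[-0.01,0,-0.07],"angular":[0,0,0]},{"slide":[-0.04,0,-0.105],"angular":[0,0,0]},{"slide":[-0.08,0,-0.105],"angular":[0,0,0]},{"slide":[-0.12,0,-0.105],"angular":[0,0,0]},{"slide":[-0.16,0,-0.105],"angular":[0,0,0]},{"slide":[-0.16,0,-0.105],"angular":[0,0,0]}]' 0.5
python3 - <<'E'
from h import *
for n in ("top","wrist"):
    cal=manip.calibration(n);im=manip.capture(n);b=cv2.cvtColor(im,cv2.COLOR_RGB2BGR);cv2.imwrite(f"pics/{n}2.png",b)
t=cv2.imread("pics/top2.png");t=cv2.resize(t[150:245,180:280],None,fx=5,fy=5,interpolation=cv2.INTER_CUBIC)
w=cv2.imread("pics/wrist2.png");w=cv2.resize(w,(300,225))
o=np.zeros((475,800,3),np.uint8);o[:,:500]=t;o[:225,500:]=w;cv2.imwrite("pics/m2.png",o)
E
```

```text
clock: 10.55
tcp_pos: [0.429, -0.0094, 0.1681]
orientation: [0.001, 0.711, 0.704, -0.001]
wrist_force: [-0.8, 0.4, -1.0]
grip_width: 0.0453
grip_force: 0.0
```

View pics/m2.png

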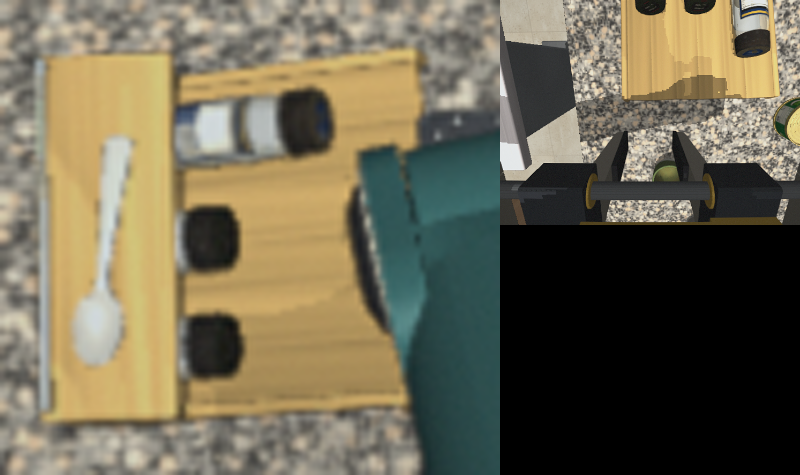

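The top crop shows the new jar's cap at (212,346) level with the stored one at (208,240) relative to the shelf edge, and the part-way jar at (250,125). I'll check numerically in the wrist picture.

Run:
```python
from h import *
w=cv2.imread("pics/wrist2.png");g=cv2.cvtColor(w,cv2.COLOR_BGR2HSV)[...,2]
m=(g<70).astype(np.uint8);m[200:]=0;m[:,:225]=0
n,l,s,c=cv2.connectedComponentsWithStats(m)
cal=manip.calibration("wrist")
cc,ss=np.cos(np.radians(20)),np.sin(np.radians(20))
Rt=None
o,_=ray("wrist",[(0,0)],cal)
O=tray(0,0,0);N=np.array([0,ss,cc]);X=np.array([0,cc,-ss])
for i in range(1,n):
    if s[i,4]>300:
        uv=[(s[i,0]+s[i,2]/2,s[i,1]+s[i,3])]
        for nn in(0.010,):
            o,D=ray("wrist",uv,cal);P=o+D[0]*(((O+N*nn-o)@N)/(D[0]@N))
            print(s[i],"x",((P-O)@X).round(4),"y",(-(P[0]-O[0])).round(4))
```

```text
[ 252    0   57   28 1342] x -0.1053 y 0.0659
[ 344    0   59   27 1271] x -0.1045 y -0.0039
[ 437   55   67   53 2858] x -0.1667 y -0.0744
```

Both cap ends agree to within 1 mm (tray x −105.3 vs −104.5), so the jar is home. Now the part-way jar, cap end at about x −0.167 to −0.171.

Run:
```python
from h import *
T=tool(0);b=tip(-.162,-.066,.0345,T)-[.0005,0,0];print(b)
rows((b+[0,-.0,.07],T),(b,T))
```

```text
[0.5612     0.09216949 0.08532666]
slide [0.0959, 0.1315, 0.0129] ang [0.0007, -0.0003, -0.0034]
slide [0.0959, 0.1314, 0.0829] ang [0.0007, -0.0003, -0.0034]
```

```bash
python3 -m pendant '[{"slide":[0.024,0.033,0],"angular":[0,0,-0.003]},{"slide":[0.048,0.066,0],"angular":[0,0,-0.003]},{"slide":[0.072,0.099,0.006],"angular":[0,0,-0.003]},{"slide":[0.096,0.1315,0.012],"angular":[0,0,-0.003]},{"slide":[0.096,0.1315,0.012],"angular":[0,0,-0.003]},{"slide":[0.096,0.1315,0.012],"angular":[0,0,-0.003]},{"slide":[0.096,0.1315,0.04],"angular":[0,0,-0.003]},{"slide":[0.096,0.1315,0.065],"angular":[0,0,-0.003]},{"slide":[0.096,0.1315,0.078],"angular":[0,0,-0.003]},{"slide":[0.096,0.1315,0.082],"angular":[0,0,-0.003]},{"slide":[0.096,0.1315,0.082],"angular":[0,0,-0.003]}]' 0.65
python3 -m pendant '[{"slide":[0,0,0],"angular":[0,0,0]},{"slide":[0,0,0],"angular":[0,0,0]},{"slide":[0,0,0],"angular":[0,0,0]},{"slide":[0,0,0],"angular":[0,0,0]},{"slide":[0,0,0],"angular":[0,0,0]}]' 0.3 15
python3 -c "
from h import *
print(tcpR().round(3).tolist())"
```

```text
clock: 11.57
tcp_pos: [0.5601, 0.094, 0.0854]
orientation: [-0.0, 0.706, 0.708, -0.0]
wrist_force: [0.0, 0.3, 0.5]
grip_width: 0.0597
grip_force: 0.0
clock: 11.98
tcp_pos: [0.5622, 0.0941, 0.0872]
orientation: [0.001, 0.706, 0.708, 0.001]
wrist_force: [0.4, -0.7, 5.6]
grip_width: 0.0402
grip_force: 15.0
[[-0.003, 1.0, 0.003], [1.0, 0.003, 0.001], [0.001, 0.003, -1.0]]
```

```bash
python3 -m pendant '[{"slide":[0.009,0,0.0033],"angular":[0,0,0]},{"slide":[0.019,0,0.0069],"angular":[0,0,0]},{"slide":[0.028,0,0.0102],"angular":[0,0,0]},{"slide":[0.038,0,0.0138],"angular":[0,0,0]},{"slide":[0.047,0,0.0171],"angular":[0,0,0]},{"slide":[0.052,0,0.0189],"angular":[0,0,0]},{"slide":[0.054,0,0.0196],"angular":[0,0,0]},{"slide":[0.054,0,0.0196],"angular":[0,0,0]}]'
```

```text
clock: 12.65
tcp_pos: [0.5619, 0.1493, 0.067]
orientation: [0.0, 0.706, 0.709, 0.002]
wrist_force: [0.4, 1.7, 4.3]
grip_width: 0.0402
grip_force: 15.0
```

```bash
python3 -m pendant '[{"slide":[0.002,0,0.0007],"angular":[0,0,0]},{"slide":[0.003,0,0.001],"angular":[0,0,0]},{"slide":[0.003,0,0.001],"angular":[0,0,0]}]'
```

```text
clock: 12.9
tcp_pos: [0.5621, 0.1511, 0.0662]
orientation: [0.001, 0.706, 0.708, 0.001]
wrist_force: [1.2, 0.0, 6.7]
grip_width: 0.0403
grip_force: 15.0
```

```bash
python3 -m pendant '[{"slide":[0.001,0,0.0003],"angular":[0,0,0]},{"slide":[0.002,0,0.0007],"angular":[0,0,0]},{"slide":[0.002,0,0.0007],"angular":[0,0,0]}]'
```

```text
clock: 13.15
tcp_pos: [0.5622, 0.1529, 0.0656]
orientation: [0.001, 0.706, 0.708, 0.001]
wrist_force: [0.2, -0.7, 6.6]
grip_width: 0.0399
grip_force: 15.0
```

```bash
python3 -m pendant '[{"slide":[0.001,0,0.0003],"angular":[0,0,0]},{"slide":[0.002,0,0.0007],"angular":[0,0,0]},{"slide":[0.002,0,0.0007],"angular":[0,0,0]}]'
```

```text
clock: 13.4
tcp_pos: [0.5622, 0.1548, 0.0648]
orientation: [0.001, 0.706, 0.708, 0.001]
wrist_force: [1.0, -1.2, 6.2]
grip_width: 0.0403
grip_force: 15.0
```

```bash
python3 -m pendant '[{"slide":[0.001,0,0.0003],"angular":[0,0,0]},{"slide":[0.002,0,0.0007],"angular":[0,0,0]},{"slide":[0.002,0,0.0007],"angular":[0,0,0]}]'
```

```text
clock: 13.65
tcp_pos: [0.5622, 0.1556, 0.0645]
orientation: [0.002, 0.706, 0.708, 0.0]
wrist_force: [0.8, -3.7, 9.6]
grip_width: 0.0398
grip_force: 15.0
```

```bash
python3 -m pendant '[{"slide":[0.001,0,0.0002],"angular":[0,0,0]},{"slide":[0.002,0,0.0005],"angular":[0,0,0]},{"slide":[0.002,0,0.0005],"angular":[0,0,0]}]'
```

```text
clock: 13.9
tcp_pos: [0.5623, 0.1558, 0.0643]
orientation: [0.002, 0.707, 0.708, -0.001]
wrist_force: [-0.8, -6.9, 14.4]
grip_width: 0.04
grip_force: 15.0
```

Stalled at the stop, as with the first jar. Release, lift, and check all three caps.

```bash
python3 -m pendant '[{"slide":[0,0,0],"angular":[0,0,0]},{"slide":[0,0,0],"angular":[0,0,0]},{"slide":[0,0,0],"angular":[0,0,0]},{"slide":[0,0,-0.01],"angular":[0,0,0]},{"slide":[0,0,-0.03],"angular":[0,0,0]},{"slide":[-0.01,-0.01,-0.07],"angular":[0,0,0]},{"slide":[-0.04,-0.03,-0.105],"angular":[0,0,0]},{"slide":[-0.08,-0.05,-0.105],"angular":[0,0,0]},{"slide":[-0.12,-0.065,-0.105],"angular":[0,0,0]},{"slide":[-0.16,-0.065,-0.105],"angular":[0,0,0]},{"slide":[-0.16,-0.065,-0.105],"angular":[0,0,0]}]' 0.5
python3 - <<'E'
from h import *
cal=manip.calibration("wrist");w=cv2.cvtColor(manip.capture("wrist"),cv2.COLOR_RGB2BGR);S=cv2.cvtColor(manip.capture("side"),cv2.COLOR_RGB2BGR)
g=cv2.cvtColor(w,cv2.COLOR_BGR2HSV)[...,2]
m=(g<70).astype(np.uint8);m[150:]=0;m[:,:150]=0
n,l,s,c=cv2.connectedComponentsWithStats(m)
cc,ss=np.cos(np.radians(20)),np.sin(np.radians(20));O=tray(0,0,0);N=np.array([0,ss,cc]);X=np.array([0,cc,-ss])
for i in range(1,n):
    if s[i,4]>300:
        o,D=ray("wrist",[(s[i,0]+s[i,2]/2,s[i,1]+s[i,3])],cal);P=o+D[0]*(((O+N*.01-o)@N)/(D[0]@N))
        print(s[i],"x",((P-O)@X).round(4),"y",(-(P[0]-O[0])).round(4))
o=np.zeros((420,800,3),np.uint8);o[:,:500]=cv2.resize(S[130:298,170:370],(500,420));o[:225,500:]=cv2.resize(w,(300,225));cv2.imwrite("pics/m3.png",o)
E
```

```text
clock: 14.82
tcp_pos: [0.495, -0.0082, 0.168]
orientation: [0.001, 0.709, 0.706, -0.001]
wrist_force: [0.2, -0.1, -0.6]
grip_width: 0.0462
grip_force: 0.0
[ 160    0   58   25 1178] x -0.1089 y 0.0683
[ 254    0   56   23 1058] x -0.1078 y -0.0009
[344   0  58  21 899] x -0.1063 y -0.0685
```

View pics/m3.png

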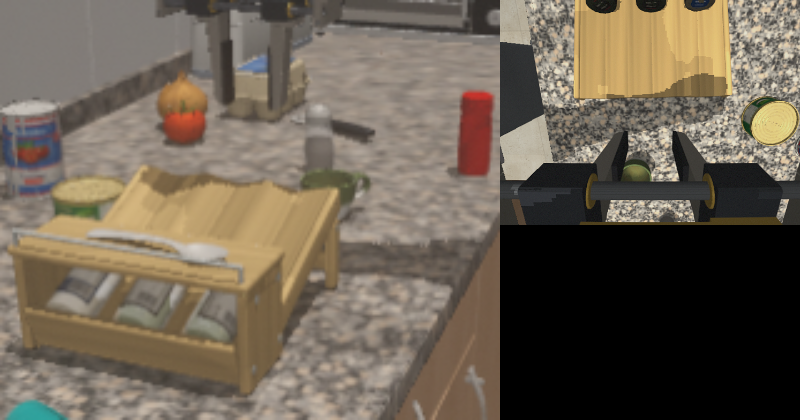

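All three jars lie side by side with bases at the back stop (side crop (85,290), (150,300), (212,312)). The cap ends are in line, and the cup and shaker are in place. The gripper is clear, so I'm handing in.

```bash
python3 -c "
from plant import manip
print(manip.job_done())"
```

```text
the job is handed in; nothing more can be done
None
```

Job handed in at about 15 s: the standing jar was laid in the empty lane, let go, regrasped and slid to the back stop, and the part-way jar was slid home too; the cap ends of all three stored jars line up to within about 3 mm, and I left the stored jar, the shaker and the cup alone.

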